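Feel round the chrome lamp ring on the bulb tester

TASK

A reflector bulb has just been fitted in the tester under its chrome lamp ring: feel the ring's rim for dents. Set the tips of the closed fingers on the rim at the screw lug and run them clockwise as seen from above, the way the ring tightens, all the way round and back to the lug, with a light touch that dips the sprung ring a little but never pushes it right down or lifts it. Keep off the bulb inside, leave the cells, the spare bulb and the small spare ring where they are, and finish with the hand clear.

Things in the scene. Friction and masses are not known exactly. Their poses are not given: they have to be found in the camera images.
- rim_centre (a point): centre of the chrome lamp ring, in the plane of its rim's top (103 mm above the counter at rest; it goes down with the ring). z points up, x points from the centre to the screw lug: clockwise from above runs from +x to -y to -x to +y. The rim's flat top is an annulus, outer radius 59 mm, inner radius 52 mm; the ring is 18 mm tall.
- lug (a point): head of the screw in the ring's lug, 72 mm from the ring's axis and 2 mm below the rim's top. The lug is a chrome tab 24 mm wide that sticks out of the ring to radius 84 mm, with its top 3 mm below the rim's.
- seat: round black cup, 132 mm across and 32 mm tall, fixed on the tester, in which the ring sits; its wall ends 16 mm below the top of the rim at rest. Origin at the centre of its underside, on the ring's axis.
- lamp_ring (a joint): how far the ring is pushed down on its springs, m: 0 at rest, positive down, stop at 0.008; negative when pulled up, to -0.010. The springs take about 0.9 N per mm and bring it back to 0. The ring does not turn or shift sideways.
- bulb: squat halogen reflector bulb, 102 mm across, face up in the seat inside the ring, fixed; its bright dish and centre cap lie at least 9 mm below the top of the rim at rest. Not to be touched. Its origin lies on the ring's axis, 48 mm below the top of the rim at rest.
- tester: beige plastic tester, 180 x 300 x 55 mm, fixed on the counter; origin at the centre of its underside, y along its long side, z up. The seat cup with the ring stands on its top, centred 75 mm to its +y; the spring clip cradle (walls up to 81 mm above the counter) lies along x at y = -75 mm.
- c_cell: cobalt-blue C cell, 26 mm across, 50 mm long, lying loose in the cradle; origin at its lowest line, mid-length
- d_cell: pale gold D cell, 34 mm across, 62 mm tall, standing loose on the counter near the tester; origin at the centre of its underside
- spare_bulb: small reflector bulb, 51 mm across, 50 mm tall, standing face down on the counter near the tester; origin at the centre of its underside
- spare_ring: small chrome ring, 58 mm across, 12 mm tall, lying on the counter near the tester; origin at the centre of its underside

How it is judged:
By the outcome, as a careful person would: the job done as asked, in the order asked, and still so for the second after the job is handed in, with the robot touching nothing.
It also fails if it takes over 64 s, if anything falls off the work surface, if the arm or the gripper's body presses on something with over 40 N, if the wrist force passes 120 N, or if a joint passes its speed limit or range.

ROBOT

A 7-joint arm with a two-finger parallel gripper is mounted at the origin on the work surface. World frame = base frame: x ahead of the robot, y to its left, z up, the work surface at z = 0. Lengths are in m, angles in rad, forces in N, time in s.
With the tool pointing down it reaches from about 0.4 to 0.9 m from the base axis. Payload 5.5 kg.
Tool frame: the origin (TCP) lies between the finger pads; the fingertips stand 14 mm ahead of it and the grasp point (between the pads) lies 5 mm behind it; x points along the fingers, z is the direction in which the jaws open and shut, and the axes are right-handed (so a half turn about x gives the same grasp; the last joint's range is limited). The gripper opens to 92 mm and grips with 3 to 60 N. Pads are 19 mm wide; open, the fingers measure 130 mm over their backs; the gripper's body (75 mm by 190 mm) begins 47 mm behind the grasp point.
Start: joints at [-0.946, 0.501, -0.427, 1.55, 0.221, 1.138, -0.21], TCP at [0.23, 0.608, 0.241] pointing down, gripper open.
Joint ranges: [-2.88, 2.88], [-0.31, 2.03], [-1.54, 1.56], [0.2, 2.42], [-1.41, 4.55], [0.19, 2.02], [-2.57, 2.57]. Speed limits (rad/s): [2.57, 2.57, 3.14, 3.14, 3.14, 3.14, 3.14].

INTERFACE

Orientations are given as a 3x3 rotation matrix whose columns are the frame's x, y, z axes.
In Python, from cell import r gives the robot as it stands.
- The arm moves only by the shell command python3 -m pendant 'ROWS' [FORCE]. ROWS is JSON, a list of rows, each a list of 7 numbers: the shift along the tool's x, y, z in mm, then the turn, a rotation vector about the tool's x, y, z in degrees, then the opening, from -1 (shut) to 1 (fully open), so that 0 is half open. A call has exactly 10 rows; each row is the pose to reach, as a shift and turn from the pose commanded when the call began, along the tool's axes at that moment; what a row does not reach only later rows make up. A row lasts 1/12 s, in which the tool goes at most 41.7 mm and 7.16 degrees, less where a joint would pass 70% of its speed; a pose out of reach is approached as far as the arm can. A call with a gripper value outside its range is refused whole. The fingers move at their own pace and stop on an object; FORCE is the grip in N (left out, the last holds). Time passes only in rows, so rows that repeat a pose let the fingers close, or fill a call up. It gives the time, the measured TCP pose, the force and the opening at its end, in the units of the state.
- r.sense(): the state, without advancing time (a new reading comes with each control period).
- r.camera(name): name is "scene" or "top" or "wrist"; returns (picture, depth): 384x512x3 uint8, red, green, blue; 384x512 float32, m along the optical axis (not along the pixel's ray), 0 where there is no reading.
- r.camera_info(name): a dict with "vertical_fov" (degrees; the focal length in pixels is half the picture's height over the tangent of half this angle, whatever the lens; pixels are square), "cx", "cy" (the principal point, pixels), "cam_to_world" (4x4, takes a point from camera to world coordinates). Camera axes: x right, y down, z forward; pixel columns grow to the right and rows downward; lengths in m; the calibration is good to about 2 mm. A picture is of the moment at which its call begins: read the wrist's pose just before it. camera_info takes no time and is no camera call; for the wrist camera it gives the pose at the moment of the call.
- r.finish_job(): hands the job in, once; it reports no verdict.
Trained networks look in the newest picture that a camera, given by its name, has taken for a name from the list of things; names that differ only in an ending like _2 or _b are one class to them, and where a whole thing is asked for, a point or a joint stands for the part that bears it (a point fixed in the world has none). Each returns a list of dicts, best first, with "score" (0 to 1); they miss things now and then, are a little off and sometimes report something else, mostly with a low value. They report only what shows in the picture. A call takes as long as a camera call.
- r.outline_of(camera, name): "mask" (384x512 bool, what is visible of it) and "at" ([column, row] in pixels, amid what is visible of it).
The state is a dict: "t": time; "joints": joint angles; "qd": joint speeds; "effort": joint torques, N m; "position": TCP position; "ee_rot": TCP orientation; "contact_force": force on the tool from outside, world axes, zero at the start; "wrist_torque": the same for the moment, N m; "finger_gap": finger opening in m.
Only numpy, scipy, OpenCV 4.12 (cv2) and the standard library are available. Lean on these libraries where they do the work, as an engineer would, in place of code of your own. Each camera call takes 0.05 s, during which the arm holds its last target.

## Working session

There is one attempt and no reset: what is moved stays moved. The work goes in short steps, Python scripts to look and compute and a shell command to move; the robot and the scene stay as the last step left them, time stands still between calls to the robot, and variables do not carry over. Pictures are saved under pics/ and viewed, and the job is handed in when it is done.

```bash
ls; mkdir -p pics
python3 - <<'E'
from cell import r
import cv2, numpy as np
s=r.sense(); print(s)
for n in ("scene","top","wrist"):
    p,d=r.camera(n); cv2.imwrite(f"pics/{n}0.png",p[:,:,::-1]); np.savez(f"{n}0.npz",p=p,d=d,T=r.camera_info(n)["cam_to_world"]); 
    i=r.camera_info(n);print(n,i)
E
```

```text
pics
{'t': 0.0, 'joints': array([-0.9457708 ,  0.50185385, -0.42680625,  1.55142378,  0.22082086,
        1.13830699, -0.21027409]), 'qd': array([-0.00028643, -0.00093063,  0.00028737, -0.00029342,  0.0017357 ,
        0.00088902, -0.00145185]), 'effort': array([ 2.35522939e-04, -5.66593266e+01, -5.81616417e+00, -2.79098350e+01,
       -6.85943943e-02,  3.09939170e-02,  1.82585818e-04]), 'position': array([0.22989391, 0.60727875, 0.23968681]), 'ee_rot': array([[-7.36454996e-04, -9.35286668e-01,  3.53890247e-01],
       [-1.78320170e-03,  3.53891009e-01,  9.35284970e-01],
       [-9.99998139e-01,  5.77375998e-05, -1.92842957e-03]]), 'contact_force': array([ 0.66697368,  0.22972073, -0.56895284]), 'wrist_torque': array([ 0.00138515,  0.05020205, -0.06279311]), 'finger_gap': 0.09164454431685777}
scene {'vertical_fov': 49.83062793241111, 'cx': 261.5989360535661, 'cy': 190.67638060271236, 'cam_to_world': array([[-0.86422379,  0.42125222, -0.27507054,  0.84940963],
       [ 0.5030906 ,  0.71909853, -0.47937162,  0.4476874 ],
       [-0.00413354, -0.55266977, -0.83339009,  0.92758287],
       [ 0.        ,  0.        ,  0.        ,  1.        ]])}
top {'vertical_fov': 50.1380683188122, 'cx': 261.2141677120313, 'cy': 190.30116965713734, 'cam_to_world': array([[ 0.01316028, -0.98343801,  0.18076638,  0.37167556],
       [-0.99971983, -0.01649793, -0.01697275, -0.00442725],
       [ 0.01967392, -0.18049237, -0.9833796 ,  0.96547209],
       [ 0.        ,  0.        ,  0.        ,  1.        ]])}
wrist {'vertical_fov': 66.09410196540577, 'cx': 254.71335313750126, 'cy': 192.47287152746676, 'cam_to_world': array([[ 0.35418492,  0.89849854,  0.25933264,  0.15899455],
       [ 0.93517307, -0.33967312, -0.10036683,  0.63376504],
       [-0.00209112,  0.27806932, -0.96055873,  0.3839022 ],
       [ 0.        ,  0.        ,  0.        ,  1.        ]])}
```

View pics/scene0.png

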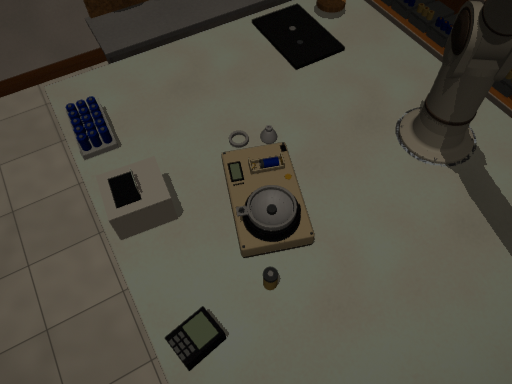

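View pics/top0.png

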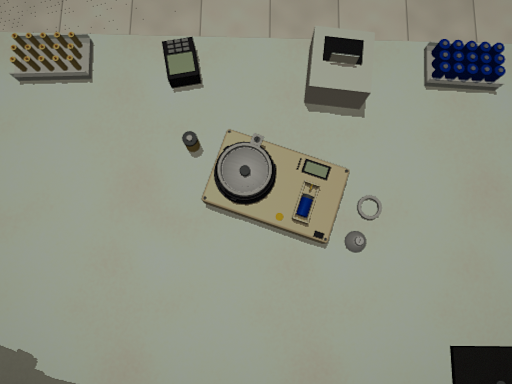

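View pics/wrist0.png

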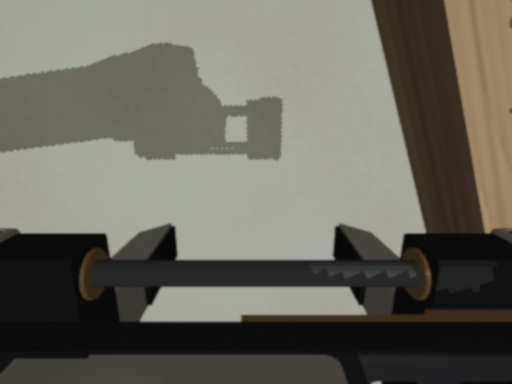

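The top view shows the ring at about (245,171) with its lug at (257,140), and the cradle with the blue C cell at (305,205). The D cell is at (191,141), the spare ring at (369,207) and the spare bulb at (355,241). The wrist view shows only counter.

```bash
cat > h.py <<'E'
import numpy as np, cv2
from cell import r
def cloud(n,d,T=None):
    i=r.camera_info(n); T=i["cam_to_world"] if T is None else T
    f=192/np.tan(np.radians(i["vertical_fov"]/2))
    v,u=np.mgrid[:384,:512]
    P=np.stack([(u-i["cx"])/f*d,(v-i["cy"])/f*d,d],-1)
    return P@T[:3,:3].T+T[:3,3]
def circ(xy):
    A=np.c_[2*xy,np.ones(len(xy))]; s=np.linalg.lstsq(A,(xy**2).sum(1),rcond=None)[0]
    return s[:2],np.sqrt(s[2]+s[:2]@s[:2])
E
python3 - <<'E'
from h import *
for n in ("top","scene"):
    p,d=r.camera(n); W=cloud(n,d)
    for name in ("lamp_ring","rim_centre","lug","bulb","seat","tester","d_cell","spare_bulb","spare_ring","c_cell"):
        for o in r.outline_of(n,name)[:2]:
            m=o["mask"]&(d>0); print(n,name,round(o["score"],2),np.round(o["at"]),m.sum(),np.round(np.median(W[m],0),4) if m.any() else None, np.round(np.percentile(W[m],97,axis=0),3))
            np.save(f"m_{n}_{name}.npy",o["mask"]) if o is not None else 0
    z=W[...,2]; 
    m=np.linalg.norm(W[...,:2]-[0.42,0.03],axis=-1)<2
    np.savez(f"{n}1.npz",W=W,d=d)
E
```

```text
top lamp_ring 0.75 [260. 150.] 791 [0.5972 0.0045 0.102 ] [0.652 0.072 0.106]
top rim_centre 0.75 [260. 154.] 762 [0.5875 0.0034 0.102 ] [0.65  0.072 0.106]
top lug 0.93 [246. 146.] 545 [0.6123 0.0108 0.1022] [0.647 0.069 0.106]
top bulb 0.91 [245. 168.] 1697 [0.5796 0.0174 0.0845] [0.624 0.062 0.095]
top bulb 0.62 [376. 199.] 243 [ 0.5107 -0.2768  0.012 ] [ 0.537 -0.25   0.015]
top seat 0.55 [262. 187.] 1233 [0.5666 0.0108 0.0985] [0.645 0.077 0.105]
top tester 0.64 [291. 195.] 7220 [ 0.5309 -0.0907  0.0553] [0.656 0.091 0.069]
top d_cell 0.6 [190. 143.] 271 [0.6522 0.1442 0.0588] [0.672 0.163 0.063]
top spare_bulb 0.74 [353. 244.] 336 [ 0.4273 -0.2348  0.0254] [ 0.449 -0.219  0.046]
top spare_ring 0.48 [369. 198.] 249 [ 0.5131 -0.2758  0.0118] [ 0.537 -0.25   0.015]
top c_cell 0.84 [307. 207.] 262 [ 0.5035 -0.1155  0.0788] [ 0.525 -0.101  0.083]
scene lamp_ring 0.67 [264. 223.] 720 [0.5939 0.0141 0.1003] [0.65  0.076 0.104]
scene lamp_ring 0.54 [266. 227.] 1278 [0.6039 0.0471 0.0914] [0.647 0.084 0.104]
scene rim_centre 0.67 [262. 222.] 783 [0.591  0.0103 0.0998] [0.65  0.077 0.104
[... 181 characters left out ...]
84 [ 0.5074 -0.1099  0.0764] [ 0.529 -0.098  0.082]
scene seat 0.75 [272. 226.] 1408 [0.5975 0.046  0.0906] [0.646 0.084 0.104]
scene tester 0.86 [257. 188.] 5140 [ 0.5596 -0.0694  0.0538] [0.67  0.105 0.069]
scene d_cell 0.69 [271. 279.] 270 [0.6617 0.1548 0.0568] [0.674 0.165 0.062]
scene d_cell 0.53 [262. 223.] 775 [0.5903 0.0149 0.1   ] [0.651 0.077 0.104]
scene spare_bulb 0.73 [268. 134.] 233 [ 0.4376 -0.2306  0.0199] [ 0.454 -0.217  0.044]
scene spare_bulb 0.73 [272. 206.] 1189 [0.574  0.0139 0.083 ] [0.62  0.057 0.093]
scene spare_ring 0.6 [240. 138.] 192 [ 0.51   -0.2726  0.0086] [ 0.539 -0.248  0.014]
scene c_cell 0.48 [271. 163.] 172 [ 0.5066 -0.1097  0.0767] [ 0.529 -0.098  0.082]
```

Run:
```python
from h import *
from scipy.optimize import minimize
for n in ("top","scene"):
    W=np.load(f"{n}1.npz")["W"]; d=np.load(f"{n}1.npz")["d"]
    P=W.reshape(-1,3); P=P[(np.linalg.norm(P[:,:2]-[.578,.014],axis=1)<.095)&(P[:,2]>.094)&(P[:,2]<.112)]
    c=np.array([.578,.014])
    for k in range(20):
        rr=np.linalg.norm(P[:,:2]-c,axis=1); a=P[(rr>.049)&(rr<.062)]
        # symmetric: minimize robust radius deviation from fixed 0.0555
        c=minimize(lambda q:np.sum(np.maximum(abs(np.linalg.norm(a[:,:2]-q,axis=1)-.0555)-.002,0)**2)*1e6,c,method="Nelder-Mead").x
    rr=np.linalg.norm(P[:,:2]-c,axis=1)
    free,R=circ(a[:,:2])
    lug=P[(rr>.066)&(rr<.088)]; 
    v=lug[:,:2].mean(0)-c
    print(n,"c",c.round(4),"free",free.round(4),R.round(4),"n",len(a),"z",np.percentile(a[:,2],[10,50,90]).round(4),"lug",len(lug),lug.mean(0).round(4),np.linalg.norm(v).round(4),np.degrees(np.arctan2(v[1],v[0])).round(1))
    # by sector radii and z
    th=np.degrees(np.arctan2(*(a[:,:2]-c).T[::-1]))
    for t in range(-180,180,45):
        m=(th>=t)&(th<t+45); q=np.linalg.norm(a[m,:2]-c,axis=1); print(t,m.sum(),np.percentile(q,[5,50,95]).round(4),np.median(a[m,2]).round(4))
    # tester top
    m=(W[...,2]>.050)&(W[...,2]<.060)&(np.linalg.norm(W[...,:2]-[.54,-.06],axis=-1)<.2)
    q=W[m][:,:2].astype(np.float32); print("tester",cv2.minAreaRect(q),np.median(W[m][:,2]))
```

```text
top c [0.5768 0.0172] free [0.5768 0.0172] 0.0547 n 653 z [0.0955 0.1025 0.1048] lug 89 [ 0.6469 -0.0093  0.1003] 0.0749 -20.7
-180 79 [0.0499 0.0555 0.0581] 0.1027
-135 75 [0.0495 0.0548 0.058 ] 0.1023
-90 77 [0.0498 0.0546 0.058 ] 0.1022
-45 99 [0.05  0.055 0.061] 0.102
0 91 [0.0502 0.0544 0.0584] 0.1021
45 84 [0.0494 0.0543 0.0587] 0.1025
90 73 [0.0495 0.0548 0.0581] 0.1031
135 75 [0.0509 0.0555 0.058 ] 0.1023
tester ((0.553869903087616, -0.05371558666229248), (0.2996271252632141, 0.1800200194120407), 71.75885009765625) 0.05530928606733487
scene c [0.5784 0.0198] free [0.5786 0.0202] 0.0554 n 536 z [0.0961 0.1011 0.1036] lug 72 [ 0.648  -0.0066  0.0992] 0.0745 -20.8
-180 66 [0.0516 0.0544 0.0596] 0.1008
-135 73 [0.0519 0.0545 0.0589] 0.1008
-90 56 [0.0519 0.0543 0.0578] 0.1013
-45 70 [0.0506 0.056  0.0613] 0.101
0 71 [0.0516 0.056  0.0579] 0.1017
45 78 [0.0523 0.0562 0.0582] 0.1009
90 66 [0.0515 0.0561 0.0586] 0.1015
135 56 [0.0518 0.0557 0.0589] 0.1011
tester ((0.5546782612800598, -0.05157895386219025), (0.30082935094833374, 0.179127499461174), 72.00848388671875) 0.05412221540558887
```

```bash
python3 -m pendant '[[0,-24,-21.5,0,0,0,-1],[0,-48,-43,0,0,0,-1],[0,-72,-64.5,0,0,0,-1],[0,-96,-86,0,0,0,-1],[0,-120,-107.5,0,0,0,-1],[0,-144,-129,0,0,0,-1],[0,-168,-150.5,0,0,0,-1],[0,-192,-172,0,0,0,-1],[0,-216,-193.5,0,0,0,-1],[0,-240,-215,0,0,0,-1]]' 10
python3 -m pendant '[[0,-24,-21.5,0,0,0,-1],[0,-48,-43,0,0,0,-1],[0,-72,-64.5,0,0,0,-1],[0,-96,-86,0,0,0,-1],[0,-120,-107.5,0,0,0,-1],[0,-144,-129,0,0,0,-1],[0,-168,-150.5,0,0,0,-1],[0,-192,-172,0,0,0,-1],[0,-216,-193.5,0,0,0,-1],[0,-233,-213,0,0,0,-1]]'
python3 - <<'E'
from h import *
s=r.sense(); print(s)
i=r.camera_info("wrist"); T=i["cam_to_world"]
p,d=r.camera("wrist"); cv2.imwrite("pics/wrist1.png",p[:,:,::-1]); np.savez("wrist1.npz",d=d,W=cloud("wrist",d,T))
E
```

```text
t: 2.08
position: [0.3789, 0.3205, 0.241]
ee_rot: [[0.001, -0.935, 0.354], [0.0, 0.354, 0.935], [-1.0, -0.0, 0.001]]
contact_force: [0.1, -0.2, 0.2]
finger_gap: 0.0297
t: 2.92
position: [0.5223, 0.0378, 0.241]
ee_rot: [[0.001, -0.935, 0.355], [-0.0, 0.355, 0.935], [-1.0, -0.001, 0.0]]
contact_force: [0.0, 0.3, 0.1]
finger_gap: 0.0004
{'t': 2.9167, 'joints': array([-0.01576333,  0.24657016, -0.12611097,  1.8757432 ,  0.03676134,
        1.02014241,  1.05039114]), 'qd': array([ 0.39741076,  0.12670604,  0.18179083, -0.16432946, -0.04314392,
        0.04045351,  0.60079623]), 'effort': array([-2.04912722e+00, -4.31485999e+01, -1.22360811e+00, -2.58862871e+01,
        9.98081756e-03,  1.58112757e-01, -6.62707072e-01]), 'position': array([0.52231754, 0.03779617, 0.24104197]), 'ee_rot': array([[ 1.39119999e-03, -9.34797141e-01,  3.55179350e-01],
       [-4.33705900e-04,  3.55179096e-01,  9.34798172e-01],
       [-9.99998938e-01, -1.45453458e-03,  8.86981173e-05]]), 'contact_force': array([0.02948946, 0.34100785, 0.05080222]), 'wrist_torque': array([-0.01073122, -0.06491891,  0.01684264]), 'finger_gap': 0.00042931326499456694}
```

View pics/wrist1.png

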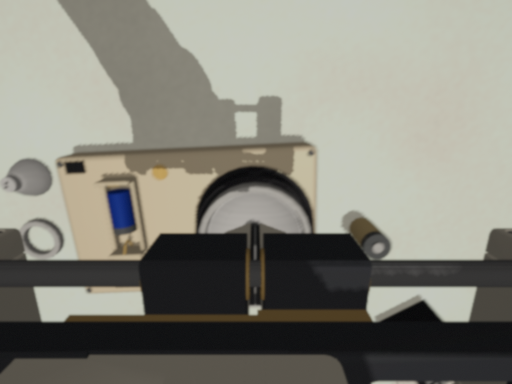

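```bash
python3 -m pendant '[[0,-20,0,0,0,0,-1],[0,-40,0,0,0,0,-1],[10,-60,0,0,0,0,-1],[20,-80,0,0,0,0,-1],[30,-100,0,0,0,0,-1],[40,-116,0,0,0,0,-1],[50,-116,0,0,0,0,-1],[50,-116,0,0,0,0,-1],[50,-116,0,0,0,0,-1],[50,-116,0,0,0,0,-1]]'
python3 - <<'E'
from h import *
s=r.sense(); print(s["position"],s["ee_rot"],s["contact_force"],np.abs(s["qd"]).max())
T=r.camera_info("wrist")["cam_to_world"]
p,d=r.camera("wrist"); cv2.imwrite("pics/wrist2.png",p[:,:,::-1]); W=cloud("wrist",d,T);np.savez("wrist2.npz",d=d,W=W)
p,d=r.camera("scene"); cv2.imwrite("pics/scene2.png",cv2.resize(p[100:300,160:400,::-1],None,fx=3,fy=3)); np.savez("scene2.npz",d=d,W=cloud("scene",d))
p,d=r.camera("top"); cv2.imwrite("pics/top2.png",cv2.resize(p[80:280,140:380,::-1],None,fx=3,fy=3)); np.savez("top2.npz",d=d,W=cloud("top",d))
P=W.reshape(-1,3); 
from scipy.optimize import minimize
P=P[(np.linalg.norm(P[:,:2]-[.5775,.018],axis=1)<.095)&(P[:,2]>.098)&(P[:,2]<.112)]
c=np.array([.5775,.018])
for k in range(20):
    rr=np.linalg.norm(P[:,:2]-c,axis=1); a=P[(rr>.049)&(rr<.062)]
    c=minimize(lambda q:np.sum(np.maximum(abs(np.linalg.norm(a[:,:2]-q,axis=1)-.0555)-.003,0)**2)*1e6,c,method="Nelder-Mead").x
print(c,circ(a[:,:2]),len(a),np.percentile(a[:,2],[10,50,90]))
th=np.degrees(np.arctan2(*(a[:,:2]-c).T[::-1]))
for t in range(-180,180,30):
    m=(th>=t)&(th<t+30); q=np.linalg.norm(a[m,:2]-c,axis=1)
    if m.sum()>20: print(t,m.sum(),np.percentile(q,[3,50,97]).round(4),np.median(a[m,2]).round(4))
E
```

```text
t: 3.8
position: [0.6287, 0.0001, 0.1911]
ee_rot: [[-0.0, -0.936, 0.353], [0.0, 0.353, 0.936], [-1.0, 0.0, 0.0]]
contact_force: [0.5, -0.6, 0.4]
finger_gap: 0.0003
[6.28742807e-01 5.24407795e-05 1.91135135e-01] [[-2.89673840e-04 -9.35619802e-01  3.53009210e-01]
 [ 4.34256672e-04  3.53009074e-01  9.35619797e-01]
 [-9.99999864e-01  4.24321184e-04  3.04041647e-04]] [ 0.54998455 -0.61510742  0.36101662] 0.01220503042613614
[0.57625461 0.01735227] (array([0.5760023 , 0.01745776]), np.float64(0.05490927594512609)) 4486 [0.10078891 0.10269311 0.10369592]
-180 420 [0.052  0.0552 0.0586] 0.1027
-150 396 [0.0519 0.0549 0.0585] 0.1027
-120 351 [0.0516 0.0546 0.058 ] 0.1027
-90 326 [0.0514 0.0543 0.0579] 0.1027
-60 313 [0.0513 0.0541 0.0583] 0.1028
-30 400 [0.0514 0.0551 0.0616] 0.1024
0 318 [0.0514 0.0541 0.0577] 0.1028
30 337 [0.0515 0.0543 0.0581] 0.1027
60 364 [0.0518 0.0547 0.0583] 0.1027
90 403 [0.052  0.0549 0.0585] 0.1027
120 425 [0.0521 0.0552 0.0588] 0.1027
150 433 [0.0521 0.0553 0.0587] 0.1027
```

View pics/wrist2.png

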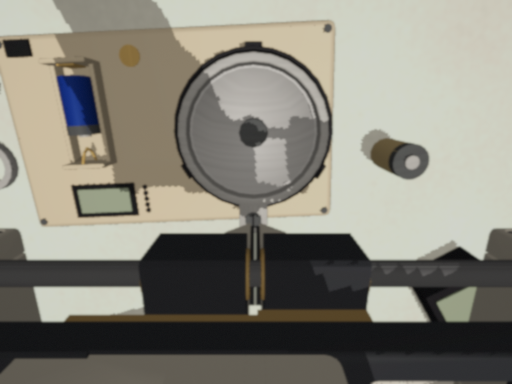

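View pics/scene2.png

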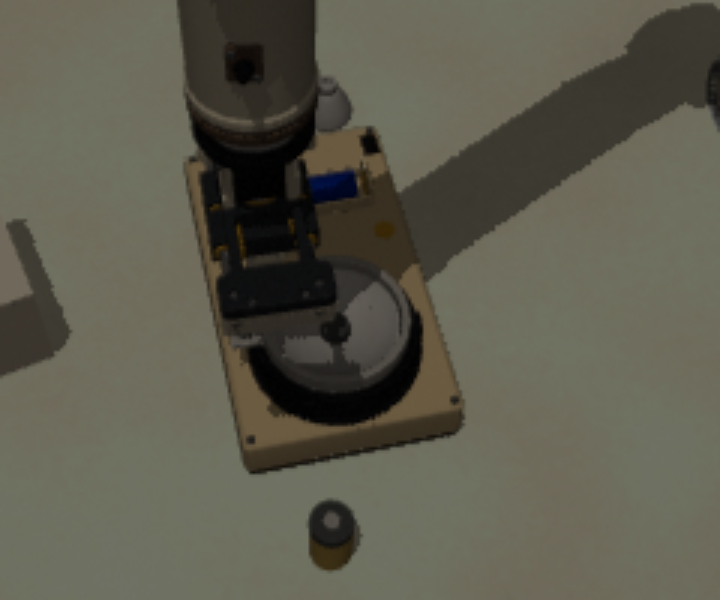

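Run:
```python
from h import *
R=np.array([[-2.9e-4,-.9356,.353],[4.3e-4,.353,.9356],[-1,0,0]]);t=np.array([.6287,.0001,.1911])
for n in("scene2","top2","wrist2"):
    W=np.load(n+".npz")["W"].reshape(-1,3); Q=(W-t)@R
    m=(np.abs(Q[:,1])<.06)&(np.abs(Q[:,2])<.08)&(Q[:,0]<.03)&(Q[:,0]>-.2); Q=Q[m]*1000
    print(n)
    for a in range(-200,30,10):
        q=Q[(Q[:,0]>=a)&(Q[:,0]<a+10)]
        if len(q)>5: print(a,len(q),"y",np.percentile(q[:,1],[2,98]).round(),"z",np.percentile(q[:,2],[2,98]).round())
```

```text
scene2
-200 183 y [-39.  37.] z [-1. 41.]
-190 189 y [-38.  35.] z [11. 41.]
-180 18 y [-39.  31.] z [ 7. 40.]
-170 199 y [-36.  34.] z [ 7. 37.]
-160 132 y [-37.  34.] z [ 8. 38.]
-150 20 y [-36.  34.] z [14. 18.]
-140 6 y [-22.  20.] z [15. 19.]
-130 49 y [-22.  23.] z [12. 18.]
-120 82 y [-22.  25.] z [10. 18.]
-110 99 y [-25.  24.] z [-5. 18.]
-100 537 y [-33.  32.] z [13. 79.]
-90 73 y [-26.  18.] z [-1. 50.]
-80 362 y [-36.  35.] z [-28.  32.]
-70 107 y [-36.  33.] z [-39.  47.]
-60 52 y [-37.  36.] z [-20.  33.]
-50 11 y [-13.   9.] z [30. 32.]
-30 9 y [-10.   8.] z [18. 21.]
top2
-100 155 y [-7. 35.] z [66. 80.]
-90 9 y [26. 36.] z [65. 78.]
-70 16 y [24. 35.] z [67. 79.]
wrist2
-110 1806 y [25. 28.] z [-46.  15.]
-100 21050 y [20. 27.] z [-52.  52.]
-90 9072 y [25. 27.] z [-57.  56.]
-80 15388 y [22. 37.] z [-43.  29.]
-70 11932 y [10. 37.] z [-80.  78.]
-60 3045 y [ 1. 37.] z [-80.  79.]
-50 27 y [-2.  4.] z [-3.  2.]
-40 170 y [-9.  0.] z [-3.  2.]
-30 58 y [-9. 11.] z [-3.  1.]
-20 148 y [ 7. 12.] z [-5.  3.]
-10 134 y [10. 12.] z [-5.  3.]
0 323 y [10. 12.] z [-15.  13.]
10 65 y [10. 12.] z [-7.  5.]
```

The wrist view shows the whole ring centred at about (253,128), with its lug straight below at (253,212) and partly under the closed fingers. The scene view shows the hand over the lug side, clear of everything. The three cameras put the centre at about (0.577, 0.018), with the lug along the tool's -y. The fingers are shut, so I'll come down on the rim at the lug.

```bash
python3 -m pendant '[[12,0,-1,0,0,0,-1],[24,0,-1,0,0,0,-1],[36,0,-1,0,0,0,-1],[46,0,-1,0,0,0,-1],[54,0,-1,0,0,0,-1],[60,0,-1,0,0,0,-1],[65,0,-1,0,0,0,-1],[68,0,-1,0,0,0,-1],[70,0,-1,0,0,0,-1],[70,0,-1,0,0,0,-1]]'
python3 - <<'E'
from h import *
s=r.sense(); print(s["position"],s["contact_force"],s["wrist_torque"])
p,d=r.camera("wrist"); s=r.sense(); print(s["position"],s["contact_force"]);cv2.imwrite("pics/wrist3.png",p[:,:,::-1])
p,d=r.camera("scene"); s=r.sense(); print(s["position"],s["contact_force"]);cv2.imwrite("pics/scene3.png",cv2.resize(p[140:260,200:320,::-1],None,fx=5,fy=5))
E
```

```text
t: 4.78
position: [0.6291, -0.0018, 0.1205]
ee_rot: [[-0.0, -0.935, 0.354], [0.0, 0.354, 0.935], [-1.0, 0.0, -0.0]]
contact_force: [0.5, 0.9, 0.2]
finger_gap: 0.0005
[ 0.62906378 -0.00175861  0.12046   ] [0.54158455 0.86673501 0.17239978] [0.00680042 0.02088098 0.02797607]
[ 0.62926594 -0.00171961  0.12085053] [ 0.17114745  0.7292701  -0.24891722]
[ 0.6293776  -0.0017566   0.12109321] [-0.25403368 -0.28511867  0.44600785]
```

View pics/wrist3.png

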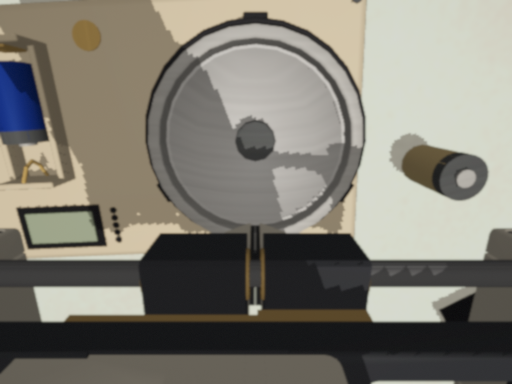

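View pics/scene3.png

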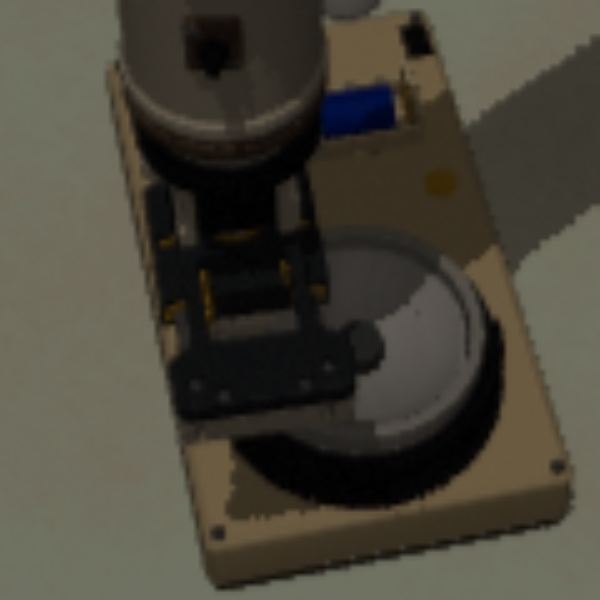

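Fingers are about 4 mm above the rim at the lug, with nothing else touched. Next is about 3 mm of dip.

```bash
cat > chk.py <<'E'
from h import *
a=[];
for k in range(3): s=r.sense(); a.append(np.r_[s["position"],s["contact_force"]]); r.camera("wrist")
a=np.mean(a,0); R=s["ee_rot"]
dx=(a[:2]-[.577,.018])*1e3
print("t",round(s["t"],2),"r",np.hypot(*dx).round(1),"phi",(-20.7-np.degrees(np.arctan2(dx[1],dx[0]))).round(1)%360,"tip z",((a[2]-.014)*1e3).round(2),"F",a[3:].round(2))
E
python3 -m pendant '[[1,0,0,0,0,0,-1],[2,0,0,0,0,0,-1],[3,0,0,0,0,0,-1],[4,0,0,0,0,0,-1],[5,0,0,0,0,0,-1],[6,0,0,0,0,0,-1],[7,0,0,0,0,0,-1],[7,0,0,0,0,0,-1],[7,0,0,0,0,0,-1],[7,0,0,0,0,0,-1]]'
python3 chk.py
```

```text
t: 5.72
position: [0.6293, -0.0017, 0.114]
ee_rot: [[0.0, -0.935, 0.354], [0.0, 0.354, 0.935], [-1.0, -0.0, 0.0]]
contact_force: [-0.8, 0.6, 3.0]
finger_gap: 0.0009
t 5.82 r 55.8 phi 0.0 tip z 99.93 F [-0.67  0.15  3.37]
```

```bash
python3 -c "
import numpy as np
for j in range(12):
    p0=np.radians(30*j); p=p0+np.radians(np.arange(3,31,3))
    print(','.join('[0,%.1f,%.1f,0,0,0,-1]'%(55.5*(np.cos(p0)-np.cos(q)),-55.5*(np.sin(q)-np.sin(p0))) for q in p))"
```

```text
[0,0.1,-2.9,0,0,0,-1],[0,0.3,-5.8,0,0,0,-1],[0,0.7,-8.7,0,0,0,-1],[0,1.2,-11.5,0,0,0,-1],[0,1.9,-14.4,0,0,0,-1],[0,2.7,-17.2,0,0,0,-1],[0,3.7,-19.9,0,0,0,-1],[0,4.8,-22.6,0,0,0,-1],[0,6.0,-25.2,0,0,0,-1],[0,7.4,-27.7,0,0,0,-1]
[0,1.5,-2.5,0,0,0,-1],[0,3.2,-4.9,0,0,0,-1],[0,4.9,-7.2,0,0,0,-1],[0,6.8,-9.4,0,0,0,-1],[0,8.8,-11.5,0,0,0,-1],[0,10.9,-13.5,0,0,0,-1],[0,13.1,-15.4,0,0,0,-1],[0,15.4,-17.2,0,0,0,-1],[0,17.8,-18.8,0,0,0,-1],[0,20.3,-20.3,0,0,0,-1]
[0,2.6,-1.4,0,0,0,-1],[0,5.2,-2.6,0,0,0,-1],[0,7.9,-3.7,0,0,0,-1],[0,10.6,-4.7,0,0,0,-1],[0,13.4,-5.5,0,0,0,-1],[0,16.2,-6.2,0,0,0,-1],[0,19.1,-6.8,0,0,0,-1],[0,21.9,-7.1,0,0,0,-1],[0,24.8,-7.4,0,0,0,-1],[0,27.8,-7.4,0,0,0,-1]
[0,2.9,0.1,0,0,0,-1],[0,5.8,0.3,0,0,0,-1],[0,8.7,0.7,0,0,0,-1],[0,11.5,1.2,0,0,0,-1],[0,14.4,1.9,0,0,0,-1],[0,17.2,2.7,0,0,0,-1],[0,19.9,3.7,0,0,0,-1],[0,22.6,4.8,0,0,0,-1],[0,25.2,6.0,0,0,0,-1],[0,27.7,7.4,0,0,0,-1]
[0,2.5,1.5,0,0,0,-1],[0,4.9,3.2,0,0,0,-1],[0,7.2,4.9,0,0,0,-1],[0,9.4,6.8,0,0,0,-1],[0,11.5,8.8,0,0,0,-1],[0,13.5,10.9,0,0,0,-1],[0,15.4,13.1,0,0,0,-1],[0,17.2,15.4,0,0,0,-1],[0,18.8,17.8,0,0,0,-1],
[... 939 characters left out ...]
,0,0,-1],[0,-5.8,-0.3,0,0,0,-1],[0,-8.7,-0.7,0,0,0,-1],[0,-11.5,-1.2,0,0,0,-1],[0,-14.4,-1.9,0,0,0,-1],[0,-17.2,-2.7,0,0,0,-1],[0,-19.9,-3.7,0,0,0,-1],[0,-22.6,-4.8,0,0,0,-1],[0,-25.2,-6.0,0,0,0,-1],[0,-27.8,-7.4,0,0,0,-1]
[0,-2.5,-1.5,0,0,0,-1],[0,-4.9,-3.2,0,0,0,-1],[0,-7.2,-4.9,0,0,0,-1],[0,-9.4,-6.8,0,0,0,-1],[0,-11.5,-8.8,0,0,0,-1],[0,-13.5,-10.9,0,0,0,-1],[0,-15.4,-13.1,0,0,0,-1],[0,-17.2,-15.4,0,0,0,-1],[0,-18.8,-17.8,0,0,0,-1],[0,-20.3,-20.3,0,0,0,-1]
[0,-1.4,-2.6,0,0,0,-1],[0,-2.6,-5.2,0,0,0,-1],[0,-3.7,-7.9,0,0,0,-1],[0,-4.7,-10.6,0,0,0,-1],[0,-5.5,-13.4,0,0,0,-1],[0,-6.2,-16.2,0,0,0,-1],[0,-6.8,-19.1,0,0,0,-1],[0,-7.1,-21.9,0,0,0,-1],[0,-7.4,-24.8,0,0,0,-1],[0,-7.4,-27.8,0,0,0,-1]
```

Contact at the lug is 3.4 N with about 3 mm of dip. Now the first 30° clockwise.

```bash
python3 -m pendant '[[0,0.1,-2.9,0,0,0,-1],[0,0.3,-5.8,0,0,0,-1],[0,0.7,-8.7,0,0,0,-1],[0,1.2,-11.5,0,0,0,-1],[0,1.9,-14.4,0,0,0,-1],[0,2.7,-17.2,0,0,0,-1],[0,3.7,-19.9,0,0,0,-1],[0,4.8,-22.6,0,0,0,-1],[0,6.0,-25.2,0,0,0,-1],[0,7.4,-27.7,0,0,0,-1]]'; python3 chk.py
```

```text
t: 6.7
position: [0.6123, -0.0254, 0.1138]
ee_rot: [[0.0, -0.935, 0.354], [-0.0, 0.354, 0.935], [-1.0, -0.0, 0.0]]
contact_force: [0.9, 1.4, 4.2]
finger_gap: 0.0004
t 6.8 r 56.0 phi 30.7 tip z 99.72 F [0.6  0.48 3.48]
```

```bash
python3 -m pendant '[[0,1.5,-2.5,0,0,0,-1],[0,3.2,-4.9,0,0,0,-1],[0,4.9,-7.2,0,0,0,-1],[0,6.8,-9.4,0,0,0,-1],[0,8.8,-11.5,0,0,0,-1],[0,10.9,-13.5,0,0,0,-1],[0,13.1,-15.4,0,0,0,-1],[0,15.4,-17.2,0,0,0,-1],[0,17.8,-18.8,0,0,0,-1],[0,20.3,-20.3,0,0,0,-1]]'; python3 chk.py
python3 -m pendant '[[0,2.6,-1.4,0,0,0,-1],[0,5.2,-2.6,0,0,0,-1],[0,7.9,-3.7,0,0,0,-1],[0,10.6,-4.7,0,0,0,-1],[0,13.4,-5.5,0,0,0,-1],[0,16.2,-6.2,0,0,0,-1],[0,19.1,-6.8,0,0,0,-1],[0,21.9,-7.1,0,0,0,-1],[0,24.8,-7.4,0,0,0,-1],[0,27.8,-7.4,0,0,0,-1]]'; python3 chk.py
```

```text
t: 7.68
position: [0.586, -0.0371, 0.1137]
ee_rot: [[0.0, -0.935, 0.354], [-0.0, 0.354, 0.935], [-1.0, -0.0, -0.0]]
contact_force: [1.9, 0.1, 3.2]
finger_gap: 0.0008
t 7.78 r 55.8 phi 60.5 tip z 99.66 F [1.12 0.48 3.33]
t: 8.67
position: [0.5572, -0.0341, 0.1137]
ee_rot: [[-0.0, -0.935, 0.354], [-0.0, 0.354, 0.935], [-1.0, -0.0, -0.0]]
contact_force: [2.0, -0.8, 2.8]
finger_gap: 0.0002
t 8.77 r 55.7 phi 90.6 tip z 99.62 F [ 1.51 -0.68  3.28]
```

```bash
python3 - <<'E'
from h import *
p,d=r.camera("scene"); q=p[140:260,200:320,::-1]
p,d=r.camera("wrist")
cv2.imwrite("pics/m90.png",np.hstack([cv2.resize(q,(384,384)),cv2.resize(p[:,:,::-1],(400,384))]))
E
python3 -m pendant '[[0,2.9,0.1,0,0,0,-1],[0,5.8,0.3,0,0,0,-1],[0,8.7,0.7,0,0,0,-1],[0,11.5,1.2,0,0,0,-1],[0,14.4,1.9,0,0,0,-1],[0,17.2,2.7,0,0,0,-1],[0,19.9,3.7,0,0,0,-1],[0,22.6,4.8,0,0,0,-1],[0,25.2,6.0,0,0,0,-1],[0,27.7,7.4,0,0,0,-1]]'; python3 chk.py
```

```text
t: 9.75
position: [0.5339, -0.0171, 0.1137]
ee_rot: [[-0.0, -0.935, 0.354], [-0.0, 0.354, 0.935], [-1.0, 0.0, -0.0]]
contact_force: [2.4, -0.9, 3.1]
finger_gap: 0.0002
t 9.85 r 55.6 phi 120.6 tip z 99.61 F [ 0.92 -0.41  3.14]
```

View pics/m90.png

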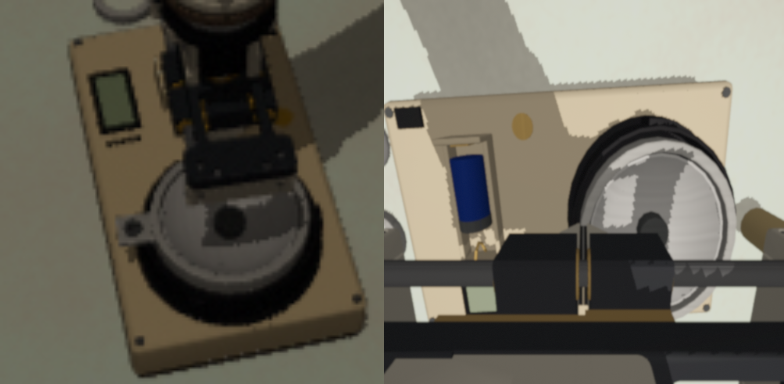

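At the quarter turn (scene half of the picture) the lug is at (130,230), and the fingers are on the rim's far side at about (240,180), so it is running clockwise. The C cell in the wrist half, at (470,190), hasn't moved.

```bash
python3 -m pendant '[[0,2.5,1.5,0,0,0,-1],[0,4.9,3.2,0,0,0,-1],[0,7.2,4.9,0,0,0,-1],[0,9.4,6.8,0,0,0,-1],[0,11.5,8.8,0,0,0,-1],[0,13.5,10.9,0,0,0,-1],[0,15.4,13.1,0,0,0,-1],[0,17.2,15.4,0,0,0,-1],[0,18.8,17.8,0,0,0,-1],[0,20.3,20.3,0,0,0,-1]]'; python3 chk.py
python3 -m pendant '[[0,1.4,2.6,0,0,0,-1],[0,2.6,5.2,0,0,0,-1],[0,3.7,7.9,0,0,0,-1],[0,4.7,10.6,0,0,0,-1],[0,5.5,13.4,0,0,0,-1],[0,6.2,16.2,0,0,0,-1],[0,6.8,19.1,0,0,0,-1],[0,7.1,21.9,0,0,0,-1],[0,7.4,24.8,0,0,0,-1],[0,7.4,27.7,0,0,0,-1]]'; python3 chk.py
python3 -m pendant '[[0,-0.1,2.9,0,0,0,-1],[0,-0.3,5.8,0,0,0,-1],[0,-0.7,8.7,0,0,0,-1],[0,-1.2,11.5,0,0,0,-1],[0,-1.9,14.4,0,0,0,-1],[0,-2.7,17.2,0,0,0,-1],[0,-3.7,19.9,0,0,0,-1],[0,-4.8,22.6,0,0,0,-1],[0,-6.0,25.2,0,0,0,-1],[0,-7.4,27.7,0,0,0,-1]]'; python3 chk.py
```

```text
t: 10.73
position: [0.5221, 0.0092, 0.1136]
ee_rot: [[-0.001, -0.935, 0.354], [-0.0, 0.354, 0.935], [-1.0, 0.0, -0.0]]
contact_force: [0.5, -2.0, 3.5]
finger_gap: 0.0004
t 10.83 r 55.5 phi 150.7 tip z 99.61 F [-0.23 -1.04  3.77]
t: 11.72
position: [0.5252, 0.0379, 0.1136]
ee_rot: [[-0.0, -0.935, 0.354], [0.0, 0.354, 0.935], [-1.0, 0.0, -0.0]]
contact_force: [-1.2, -2.1, 3.2]
finger_gap: 0.0005
t 11.82 r 55.5 phi 180.7 tip z 99.66 F [-0.33 -1.03  3.2 ]
t: 12.7
position: [0.5421, 0.0611, 0.1136]
ee_rot: [[-0.0, -0.935, 0.354], [0.0, 0.354, 0.935], [-1.0, 0.0, 0.0]]
contact_force: [-2.2, -0.5, 3.5]
finger_gap: 0.0004
t 12.8 r 55.5 phi 210.8 tip z 99.73 F [-0.85 -0.29  3.68]
```

```bash
python3 -m pendant '[[0,-1.5,2.5,0,0,0,-1],[0,-3.2,4.9,0,0,0,-1],[0,-4.9,7.2,0,0,0,-1],[0,-6.8,9.4,0,0,0,-1],[0,-8.8,11.5,0,0,0,-1],[0,-10.9,13.5,0,0,0,-1],[0,-13.1,15.4,0,0,0,-1],[0,-15.4,17.2,0,0,0,-1],[0,-17.8,18.8,0,0,0,-1],[0,-20.3,20.3,0,0,0,-1]]'; python3 chk.py
python3 -m pendant '[[0,-2.6,1.4,0,0,0,-1],[0,-5.2,2.6,0,0,0,-1],[0,-7.9,3.7,0,0,0,-1],[0,-10.6,4.7,0,0,0,-1],[0,-13.4,5.5,0,0,0,-1],[0,-16.2,6.2,0,0,0,-1],[0,-19.1,6.8,0,0,0,-1],[0,-21.9,7.1,0,0,0,-1],[0,-24.8,7.4,0,0,0,-1],[0,-27.8,7.4,0,0,0,-1]]'; python3 chk.py
python3 -m pendant '[[0,-2.9,-0.1,0,0,0,-1],[0,-5.8,-0.3,0,0,0,-1],[0,-8.7,-0.7,0,0,0,-1],[0,-11.5,-1.2,0,0,0,-1],[0,-14.4,-1.9,0,0,0,-1],[0,-17.2,-2.7,0,0,0,-1],[0,-19.9,-3.7,0,0,0,-1],[0,-22.6,-4.8,0,0,0,-1],[0,-25.2,-6.0,0,0,0,-1],[0,-27.8,-7.4,0,0,0,-1]]'; python3 chk.py
```

```text
t: 13.68
position: [0.5685, 0.0729, 0.1137]
ee_rot: [[-0.0, -0.935, 0.354], [0.0, 0.354, 0.935], [-1.0, 0.0, 0.0]]
contact_force: [-1.7, -0.1, 3.3]
finger_gap: 0.0005
t 13.78 r 55.5 phi 240.9 tip z 99.76 F [-0.71  0.24  2.45]
t: 14.67
position: [0.5972, 0.0698, 0.1137]
ee_rot: [[0.0, -0.935, 0.354], [0.0, 0.354, 0.935], [-1.0, 0.0, 0.0]]
contact_force: [-1.5, 0.9, 2.7]
finger_gap: 0.0004
t 14.77 r 55.6 phi 271.1 tip z 99.8 F [-1.08  0.71  3.21]
t: 15.65
position: [0.6206, 0.0528, 0.1137]
ee_rot: [[0.0, -0.935, 0.354], [0.0, 0.354, 0.935], [-1.0, -0.0, 0.0]]
contact_force: [-1.4, 1.0, 3.8]
finger_gap: 0.0008
t 15.75 r 55.7 phi 301.2 tip z 99.79 F [-0.66  1.09  3.43]
```

```bash
python3 -m pendant '[[0,-2.5,-1.5,0,0,0,-1],[0,-4.9,-3.2,0,0,0,-1],[0,-7.2,-4.9,0,0,0,-1],[0,-9.4,-6.8,0,0,0,-1],[0,-11.5,-8.8,0,0,0,-1],[0,-13.5,-10.9,0,0,0,-1],[0,-15.4,-13.1,0,0,0,-1],[0,-17.2,-15.4,0,0,0,-1],[0,-18.8,-17.8,0,0,0,-1],[0,-20.3,-20.3,0,0,0,-1]]'; python3 chk.py
python3 -m pendant '[[0,-1.4,-2.6,0,0,0,-1],[0,-2.6,-5.2,0,0,0,-1],[0,-3.7,-7.9,0,0,0,-1],[0,-4.7,-10.6,0,0,0,-1],[0,-5.5,-13.4,0,0,0,-1],[0,-6.2,-16.2,0,0,0,-1],[0,-6.8,-19.1,0,0,0,-1],[0,-7.1,-21.9,0,0,0,-1],[0,-7.4,-24.8,0,0,0,-1],[0,-7.4,-27.8,0,0,0,-1]]'; python3 chk.py
```

```text
t: 16.63
position: [0.6323, 0.0265, 0.1138]
ee_rot: [[0.0, -0.935, 0.354], [0.0, 0.354, 0.935], [-1.0, -0.0, 0.0]]
contact_force: [-0.5, 2.6, 2.6]
finger_gap: 0.0004
t 16.73 r 55.9 phi 331.2 tip z 99.79 F [0.07 1.42 2.98]
t: 17.62
position: [0.6292, -0.0022, 0.1138]
ee_rot: [[0.0, -0.935, 0.354], [0.0, 0.354, 0.935], [-1.0, -0.0, 0.0]]
contact_force: [0.8, 2.7, 4.0]
finger_gap: 0.0004
t 17.72 r 56.1 phi 1.1 tip z 99.76 F [0.05 1.56 3.73]
```

Back at the lug. I'll overrun about 4°, then lift straight up.

```bash
python3 -m pendant '[[0,0,-2,0,0,0,-1],[0,0.2,-4,0,0,0,-1],[0,0.2,-4,0,0,0,-1],[-2,0.2,-4,0,0,0,-1],[-5,0.2,-4,0,0,0,-1],[-10,0.2,-4,0,0,0,-1],[-20,0.2,-4,0,0,0,-1],[-35,0.2,-4,0,0,0,-1],[-55,0.2,-4,0,0,0,-1],[-80,0.2,-4,0,0,0,-1]]'
python3 -m pendant '[[-20,0,0,0,0,0,-1],[-40,0,0,0,0,0,-1],[-50,-30,0,0,0,0,-1],[-50,-60,0,0,0,0,-1],[-50,-90,0,0,0,0,-1],[-50,-120,0,0,0,0,-1],[-50,-120,0,0,0,0,-1],[-50,-120,0,0,0,0,-1],[-50,-120,0,0,0,0,-1],[-50,-120,0,0,0,0,-1]]'
python3 - <<'E'
from h import *
p,d=r.camera("scene"); q=p[100:320,180:320,::-1]; W=cloud("scene",d)
for name in ("c_cell","d_cell","spare_bulb","spare_ring"):
    for o in r.outline_of("scene",name)[:1]:
        print(name,round(o["score"],2),np.round(o["at"]),np.median(W[o["mask"]&(d>0)],0).round(4))
W0=np.load("scene1.npz")["W"]
m=(abs(np.linalg.norm(W0[...,:2]-[.578,.019],axis=-1)-.0555)<.003)&(W0[...,2]>.097)&(W0[...,2]<.106)&(abs(W[...,2]-W0[...,2])<.02)
print(m.sum(),np.median((W-W0)[m][:,2]))
p,_=r.camera("wrist")
cv2.imwrite("pics/end.png",np.hstack([cv2.resize(q,(280,440)),cv2.resize(p[:,:,::-1],(500,440))]))
E
```

```text
t: 18.6
position: [0.6261, -0.0058, 0.1935]
ee_rot: [[-0.004, -0.935, 0.354], [-0.0, 0.354, 0.935], [-1.0, 0.003, -0.002]]
contact_force: [0.2, 0.6, -0.0]
finger_gap: 0.0007
t: 19.43
position: [0.7388, -0.0471, 0.2441]
ee_rot: [[-0.001, -0.936, 0.353], [0.001, 0.353, 0.936], [-1.0, 0.001, 0.0]]
contact_force: [-0.4, 0.7, -0.0]
finger_gap: 0.0006
c_cell 0.54 [270. 162.] [ 0.5054 -0.1098  0.0765]
d_cell 0.64 [272. 280.] [0.6615 0.1543 0.0568]
spare_bulb 0.81 [268. 135.] [ 0.4377 -0.2299  0.0203]
spare_ring 0.76 [239. 143.] [ 0.511  -0.2691  0.0092]
346 7.370257246241962e-05
```

View pics/end.png

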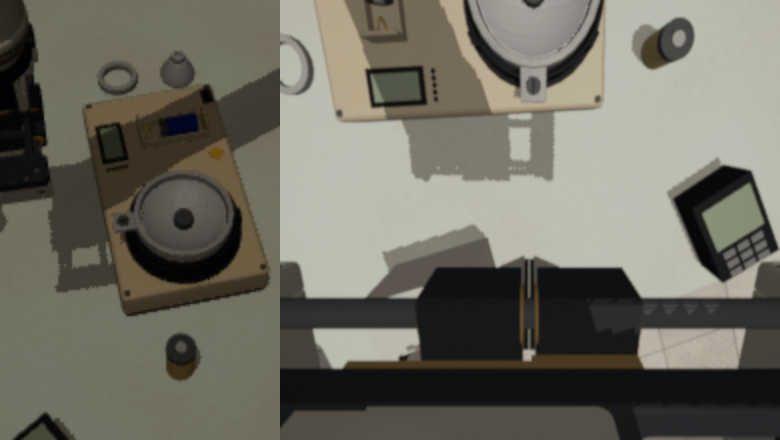

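The hand is clear. The ring at (183,218) is back at rest height, and the cells, spare bulb and spare ring are where they were.

```bash
python3 -c "
from cell import r
print(r.finish_job())"
```

```text
the job is handed in; nothing more can be done
None
```

I ran the closed fingertips clockwise round the rim, from the lug all the way back to it and about 4° past, then lifted the hand clear and handed the job in at about 20 s.

- **Touch:** At every check, every 30° round, the upward force averaged 2.5–3.8 N, with single readings up to 4.2 N. The ring dipped about 3 mm, well short of its 8 mm stop. The fingertips stayed at a radius of 55.5–56.1 mm, inside the 52–59 mm rim.
- **Bulb:** The tips never went lower than about 3.4 mm below the rim's resting height. The bulb's dish starts 9 mm down, so they kept clear of it.
- **Afterwards:** The ring is back at its resting height, within 0.1 mm. The cells and the spare bulb were found within about 2 mm of where they started. The spare ring read 3.6 mm off, which I put down to scatter in its outline, since the hand never came near it.
- **Disagreement:** The cameras disagreed on the ring's centre by about 2–3 mm, so I used a middle value.

I felt no dents, but the force readings were noisy (about 0.5 N) and sampled only every 30°, so a small dent could have gone unnoticed.

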